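Zero the coin tally and open the coin jar

ROBOT

A 7-joint arm with a two-finger parallel gripper is mounted at the origin on the work surface. World frame = base frame: x ahead of the robot, y to its left, z up, the work surface at z = 0. Lengths are in m, angles in rad, forces in N, time in s.
With the tool pointing down it reaches from about 0.425 to 0.8 m from the base axis. Payload 8.3 kg.
Tool frame: the origin (TCP) lies between the finger pads; the fingertips stand 22 mm ahead of it and the grasp point (between the pads) lies 3 mm ahead of it; z points along the fingers, y is the direction in which the jaws open and shut (so a half turn about z gives the same grasp; the last joint's range is limited). The gripper opens to 85 mm and grips with 20 to 120 N. Pads are 22 mm wide; open, the fingers measure 114 mm over their backs; the gripper's body (76 mm by 85 mm) begins 54 mm behind the grasp point. The pads swing forward as they close: fully open they stand 13 mm farther back than shut.
Start: joints at [-1.182, 0.383, 0.016, 1.37, -0.006, 1.388, -0.046], TCP at [0.273, 0.562, 0.253] pointing down, gripper open.
Joint ranges: [-2.95, 2.95], [-0.25, 2.06], [-1.52, 1.56], [0.18, 2.33], [-1.44, 4.58], [0.02, 2.06], [-3.01, 3.01]. Speed limits (rad/s): [2.39, 2.39, 3.01, 3.01, 3.14, 3.14, 3.14].

INTERFACE

Orientations are given as a rotation vector (axis times angle).
In Python, from workcell import * gives the robot as it stands. The module is installed in compiled form; this text tells all that it offers.
- The arm moves only by the tool drive_tool, never from a script. Its argument "targets" is a list of rows, each a list of 7 numbers: the turn, a rotation vector about the tool's x, y, z in degrees, then the shift along the tool's x, y, z in mm, then the gripper command: -1 is fully open, 1 is shut, values between are in proportion. A call has 1 to 20 rows; each row shifts and turns the commanded pose from where the row before left it, along the tool's axes as they then stand; what a row does not reach is not made up. A row lasts 1/12 s, in which the tool goes at most 41.7 mm and 7.16 degrees, less where a joint would pass 70% of its speed; a pose out of reach is approached as far as the arm can. A call with a gripper value outside its range is refused whole. The fingers move at their own pace and stop on an object; "force" is the grip in N (left out, the last holds). Time passes only in rows, so rows that do not move let the fingers close. It gives the time, the measured TCP pose, the force and the opening at its end, in the units of the state.
- state(): the state, without advancing time (a new reading comes with each control period).
- grab_frame(name): name is "scene" or "top" or "wrist"; returns the picture (400x640x3 uint8, red, green, blue); there is no depth.
- camera_params(name): a dict with "mtx" (3x3 intrinsics, pixels), "camera_from_world" (4x4, takes a point from world to camera coordinates); the wrist camera has in their place "hand_eye" (4x4, takes a point from camera to tool coordinates, whose origin is the TCP and whose axes are the flange's). Camera axes: x right, y down, z forward; pixel columns grow to the right and rows downward; lengths in m; the calibration is good to about 2 mm. A picture is of the moment at which its call begins: read the wrist's pose just before it. camera_params takes no time and is no camera call.
- finish_job(): hands the job in, once; it reports no verdict.
The state is a dict: "time_s": time; "joint_positions": joint angles; "qvel": joint speeds; "tau": joint torques, N m; "tool_pos": TCP position; "eef_rot": TCP orientation; "wrist_force": force on the tool from outside, world axes, zero at the start; "wrist_torque": the same for the moment, N m; "opening": finger opening in m.
Only numpy, scipy, OpenCV 4.12 (cv2) and the standard library are available. Lean on these libraries where they do the work, as an engineer would, in place of code of your own. Each camera call takes 0.05 s, during which the arm holds its last target.

TASK

Get the cash desk ready for the next coin count: first turn the coin tally's knob back to its zero stop, then unscrew the tight cap of the square coin jar, which stays down in its holder, and once the threads let go lift the cap straight off. Finish while still holding the cap in the gripper, level and over the jar's mouth, clear of the rim but no more than about 5 cm above it, with the jar still seated. Do not disturb the other things on the desk.

Things in the scene. Friction and masses are not known exactly. Their poses are not given: they have to be found in the camera images.
- tally_knob (a joint): Reset knob of the coin tally, rad. 0 = pointer at the long zero tick, against the zero stop; grows as the knob turns clockwise seen from above (to 1.6), so it is reset counter-clockwise. Starts between 0.6 and 1.4, turns with 0.06 N m of friction and stays where it is left.
- tally_knob_grip (a point): Point on the knob's vertical axis to grip it at, 68 mm above the desk. Knob: 48 mm disc with an upright bar 46 mm long, 14 mm thick; bar top 7 mm above this point, disc top 23 mm below. Turns with the knob: x along the bar (white pointer line on its -x half), y across it, z up. It stands on a fixed grey box, 110 x 110 x 30 mm.
- cap_center (a point): Centre (half-way up) of the jar's aluminium screw cap: round, 64 mm across, 22 mm tall, flat top, 50 g; x along the dark bar on its top, z up. At the start about 95 mm above the desk, 5 mm below point jar_mouth. Its lower edge clears the rim when its centre is 11 mm above jar_mouth.
- jar_thread (a point): Point on the jar's axis at the screw thread. The cap is tight (up to about 0.6 N m; a springy seal pushes it up with about 10 N) and unscrews counter-clockwise seen from above, rising about 2 mm. From any start the threads have let go after 55 degrees and the next ones block after about 90: turn 70 degrees, then lift straight off. Clockwise it meets a stop within 15 degrees.
- jar_mouth (a point): Centre of the jar's rim, 95 mm above the jar's foot; z up. Loose square glass coin jar, 70 x 70 mm, 0.55 to 0.9 kg, neck 46 mm across. Its shoulder is 67 mm above the desk, 17 mm below the cap's lower edge: room for the fingertips.
- holder_floor (a point): Centre of the floor of the fixed wooden jar holder's square socket, 5 mm above the desk; holder 98 x 98 mm, walls 36 mm tall, z up. The jar stands in it with 1.5 mm of play on each side: the socket keeps the jar from turning but does not hold it down.
- stamp: Bystander: self-inking hand stamp, 45 x 32 x 62 mm tall. Origin at the centre of its underside.
- clip_jar: Bystander: small round closed glass jar with a small cap, 48 mm across, 75 mm tall. Origin at the centre of its underside.
- pin_bowl: Bystander: round glass bowl, 84 mm across, 38 mm tall. Origin at the centre of its underside.
- mouse: Bystander: black computer mouse, 105 x 60 x 34 mm tall, on a 4 mm thick mat. Origin at the centre of its underside.
- calculator: Bystander: flat desk calculator, 150 x 100 x 18 mm. Origin at the centre of its underside.
- pen_cup: Bystander: dark metal cup, 72 mm across, 90 mm tall. Origin at the centre of its underside.
- coin_tube: Bystander: upright wrapped coin roll, 29 mm across, 70 mm tall. Origin at the centre of its underside.
Not all that is in view belongs to the job. What is shaped like the part that bears tally_knob but red is not meant.

How it is judged:
On the way, in this order (a step that is already met when the one before it is completed fails the run):
1. the tally knob is back at its zero stop (value of joint tally_knob below 0.08 rad), for 0.2 s.
2. the cap is off the threads and clear of the rim, the jar still in its holder (z of cap_center in the frame of jar_mouth above 0.015 m and z of jar_mouth in the frame of holder_floor below 0.099 m and angle between jar_mouth's own z axis and vertical below 0.06 rad), for 0.2 s.
At the end, for the whole second after the job is handed in: Knob within 0.08 rad of zero; jar seated (raised under 4 mm, tilt under 0.06 rad); cap held by the fingers (over 2 N), its lower edge 4 to 59 mm above the rim, centre within 25 mm of the mouth axis, tilt under 0.25 rad, not touching the jar (all of step 2 and value of joint tally_knob below 0.08 rad and z of cap_center in the frame of jar_mouth below 0.07 m and horizontal distance between cap_center and jar_mouth below 0.025 m and angle between cap_center's own z axis and vertical below 0.25 rad and contact force between cap and jar below 0.05 N and contact force between the fingers and cap above 2 N); the arm keeps its last pose, push and grip.
It fails at once if the jar is lifted in its holder by more than 12 mm (z of jar_mouth in the frame of holder_floor above 0.107 m).
It fails at once if a bystander is shoved more than 30 mm or knocked over (distance of any of stamp, clip_jar, pin_bowl, mouse, calculator, pen_cup, coin_tube from where it was at the start of the episode above 0.03 m or angle between any of stamp, clip_jar, pin_bowl, mouse, calculator, pen_cup, coin_tube's own z axis and vertical above 0.6 rad).
It also fails if it takes over 45 s, if anything falls off the work surface, if the arm or the gripper's body presses on something with over 40 N, if the wrist force passes 120 N, or if a joint passes its speed limit or range.

## Working session

There is one attempt and no reset: what is moved stays moved. The work goes in short steps, Python scripts to look and compute and a tool call to move; the robot and the scene stay as the last step left them, time stands still between calls to the robot, and variables do not carry over. Pictures are saved under pics/ and viewed, and the job is handed in when it is done.

Besides the shell and the picture viewer there is one more tool, called after "Emit:" by a JSON object that holds its "api" and its "payload". drive_tool: Moves the arm, as the interface text tells. Its arguments: {"type":"object","properties":{"targets":{"type":"array"},"force":{"type":"number"}},"required":["targets"]}

```bash
mkdir -p pics
cat > h.py <<'E'
from workcell import *
import numpy as np, cv2
from scipy.spatial.transform import Rotation as R
np.set_printoptions(precision=4,suppress=True)
def ray(name,uv,st=None):
    p=camera_params(name); K=np.array(p["mtx"])
    d=np.linalg.inv(K)@np.array([uv[0],uv[1],1.])
    if name!="wrist":
        T=np.linalg.inv(np.array(p["camera_from_world"]))
    else:
        W=np.eye(4);W[:3,:3]=R.from_rotvec(st["eef_rot"]).as_matrix();W[:3,3]=st["tool_pos"]
        T=W@np.array(p["hand_eye"])
    return T[:3,3],T[:3,:3]@d
def plane(name,uv,z,st=None):
    o,d=ray(name,uv,st); return o+d*(z-o[2])/d[2]
def proj(name,P,st=None):
    p=camera_params(name); K=np.array(p["mtx"])
    if name!="wrist": T=np.array(p["camera_from_world"])
    else:
        W=np.eye(4);W[:3,:3]=R.from_rotvec(st["eef_rot"]).as_matrix();W[:3,3]=st["tool_pos"]
        T=np.linalg.inv(W@np.array(p["hand_eye"]))
    c=T[:3,:3]@np.array(P)+T[:3,3]; c=K@c; return c[:2]/c[2]
def save(name,fn):
    st=state(); im=grab_frame(name); cv2.imwrite("pics/"+fn,np.array(im)[:,:,::-1]); return st,np.array(im)
E
python3 - <<'E'
from h import *
s=state();print({k:np.array(v) for k,v in s.items()})
for n in ["scene","top","wrist"]:
    save(n,n+"0.png"); p=camera_params(n); print(n,p)
E
```

```text
{'time_s': array(0.), 'joint_positions': array([-1.1819,  0.3842,  0.0164,  1.3712, -0.0063,  1.3882, -0.0465]), 'qvel': array([ 0.    ,  0.0002, -0.0029,  0.0012, -0.0004, -0.0008,  0.0002]), 'tau': array([ -0.0006, -62.7619,   0.8438, -37.1829,   0.0165,   0.0141,
         0.    ]), 'tool_pos': array([0.2726, 0.5619, 0.2523]), 'eef_rot': array([-0.7035, -3.0614,  0.003 ]), 'wrist_force': array([-0.0351,  0.3494,  0.0373]), 'wrist_torque': array([-0.0084,  0.0295, -0.0026]), 'opening': array(0.0853)}
scene {'mtx': array([[480.3672,   0.    , 327.7388],
       [  0.    , 480.3672, 197.3493],
       [  0.    ,   0.    ,   1.    ]]), 'camera_from_world': array([[-0.5729,  0.8196, -0.0039,  0.2969],
       [ 0.6094,  0.4228, -0.6707, -0.2338],
       [-0.5481, -0.3866, -0.7417,  1.5242],
       [ 0.    ,  0.    ,  0.    ,  1.    ]])}
top {'mtx': array([[383.8254,   0.    , 318.0744],
       [  0.    , 383.8254, 198.9095],
       [  0.    ,   0.    ,   1.    ]]), 'camera_from_world': array([[-0.0201, -0.9994, -0.0291,  0.0295],
       [-0.9844,  0.0249, -0.1742,  0.489 ],
       [ 0.1748,  0.0252, -0.9843,  1.0703],
       [ 0.    ,  0.    ,  0.    ,  1.    ]])}
wrist {'mtx': array([[314.2817,   0.    , 318.5402],
       [  0.    , 314.2817, 200.0296],
       [  0.    ,   0.    ,   1.    ]]), 'hand_eye': array([[ 0.    , -0.9505, -0.3107,  0.0805],
       [ 1.    ,  0.0003, -0.001 , -0.0002],
       [ 0.001 , -0.3107,  0.9505, -0.1203],
       [ 0.    ,  0.    ,  0.    ,  1.    ]])}
```

View pics/scene0.png

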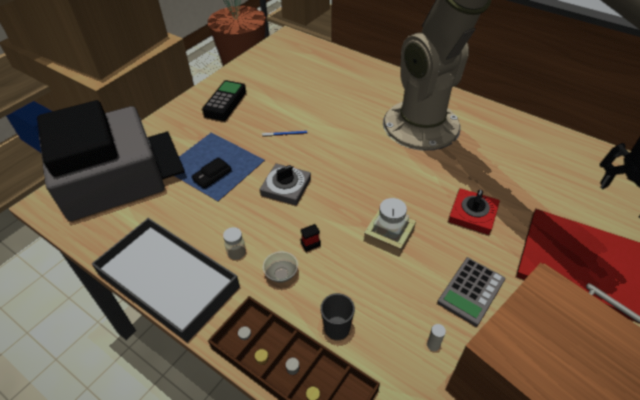

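View pics/top0.png

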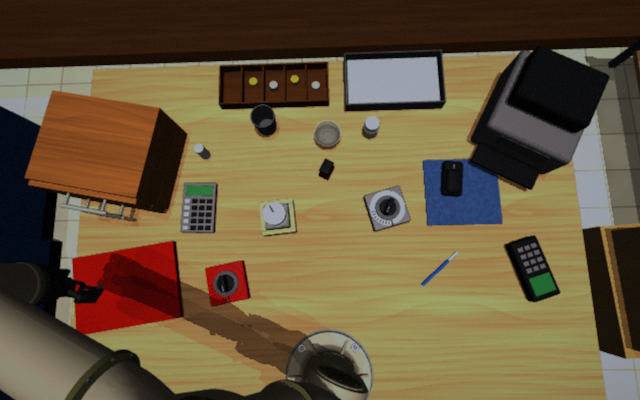

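View pics/wrist0.png

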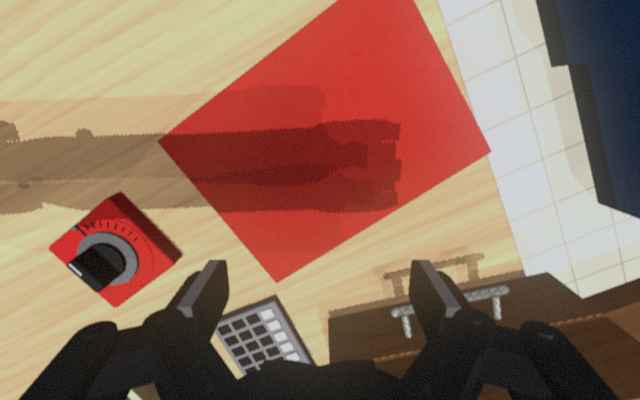

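The scene and top views show the grey tally at top (387,207) and scene (287,180), and the jar cap at top (275,214) and scene (392,212). The decoy is the red box. I'll zoom in on both targets.

Run:
```python
from h import *
t=cv2.imread("pics/top0.png");s=cv2.imread("pics/scene0.png")
a=cv2.resize(t[175:245,345:430],None,fx=4.7,fy=4.7,interpolation=cv2.INTER_CUBIC)
b=cv2.resize(t[175:245,240:325],None,fx=4.7,fy=4.7,interpolation=cv2.INTER_CUBIC)
cv2.imwrite("pics/z0.png",np.clip(np.hstack([a,b])*1.5,0,255).astype(np.uint8)[:600,:800])
a=cv2.resize(s[150:220,245:330],None,fx=4.7,fy=4.7,interpolation=cv2.INTER_CUBIC)
b=cv2.resize(s[185:255,350:435],None,fx=4.7,fy=4.7,interpolation=cv2.INTER_CUBIC)
cv2.imwrite("pics/z1.png",np.clip(np.hstack([a,b])*1.5,0,255).astype(np.uint8)[:600,:800])
print("knob",plane("top",(388,207),.07),plane("scene",(286,172),.07))
print("cap",plane("top",(275,213),.106),plane("scene",(392,208),.106))
for n,uv in dict(stamp=(327,169),clip=(371,125),bowl=(327,134),calc=(199,207),pen=(263,120),coin=(201,151),mouse=(452,178),reddecoy=(226,283)).items(): print(n,plane("top",uv,.04))
```

```text
knob [ 0.4568 -0.178   0.07  ] [ 0.468  -0.1706  0.07  ]
cap [0.4424 0.1351 0.106 ] [0.4464 0.1377 0.106 ]
stamp [ 0.579  -0.0096  0.04  ]
clip [ 0.7113 -0.1449  0.04  ]
bowl [ 0.6871 -0.0123  0.04  ]
calc [0.4749 0.3675 0.04  ]
pen [0.7374 0.1807 0.04  ]
coin [0.6452 0.3673 0.04  ]
mouse [ 0.542  -0.3723  0.04  ]
reddecoy [0.2558 0.2831 0.04  ]
```

View pics/z0.png

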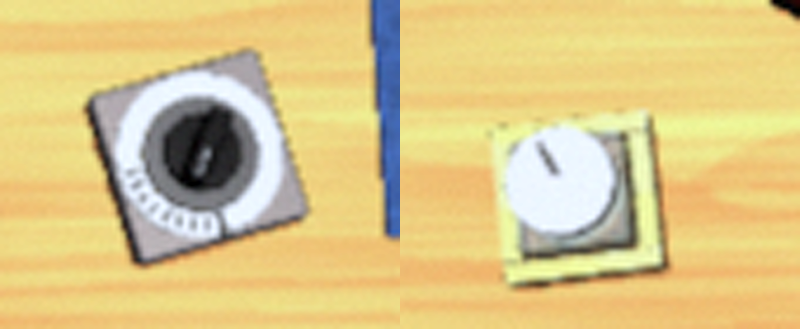

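View pics/z1.png

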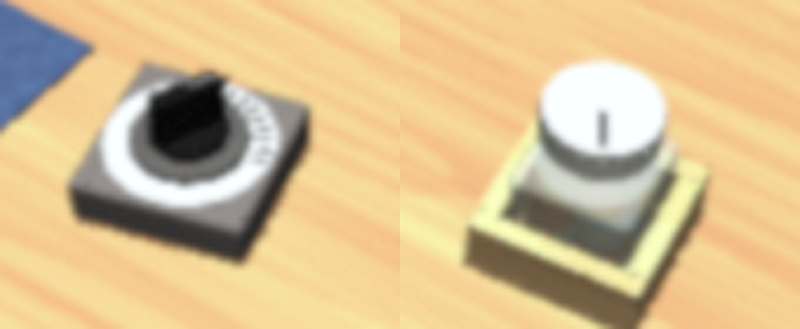

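```bash
cat >> h.py <<'E'
def plan(target,yaw_deg=None,n=None):
    """print tool-frame total shift for world target; yaw = world heading of tool x"""
    s=state(); M=R.from_rotvec(s["eef_rot"]).as_matrix(); d=M.T@(np.array(target)-s["tool_pos"])
    y=np.degrees(np.arctan2(M[1,0],M[0,0])); print("yaw now",y,"shift mm",d*1000,"down-axis",M[:,2])
E
python3 - <<'E'
from h import *
plan([.445,.136,.26])
E
```

```text
yaw now 154.1198023845418 shift mm [-340.9967 -308.0512   -7.0241] down-axis [-0.0007 -0.0014 -1.    ]
```

Emit:
{"api": "drive_tool", "payload": {"targets": [[0,0,0,-24.4,-22,0,-1],[0,0,0,-24.4,-22,0,-1],[0,0,0,-24.4,-22,0,-1],[0,0,0,-24.4,-22,0,-1],[0,0,0,-24.4,-22,0,-1],[0,0,0,-24.4,-22,0,-1],[0,0,0,-24.4,-22,0,-1],[0,0,0,-24.4,-22,0,-1],[0,0,0,-24.4,-22,0,-1],[0,0,0,-24.4,-22,0,-1],[0,0,0,-24.4,-22,0,-1],[0,0,0,-24.4,-22,0,-1],[0,0,0,-24.4,-22,0,-1],[0,0,0,-24.4,-22,0,-1],[0,0,0,0,0,0,-1],[0,0,0,0,0,0,-1]]}}

```text
time_s: 1.48
tool_pos: [0.4462, 0.134, 0.2533]
eef_rot: [-0.711, -3.06, 0.0]
wrist_force: [-0.1, 0.8, 0.6]
opening: 0.0855
```

Run:
```python
from h import *
s,_=save("wrist","w1.png"); print(s["tool_pos"],s["joint_positions"],s["opening"],s["time_s"])
plan([.46,-.175,.23])
```

```text
[0.4462 0.134  0.2533] [-0.687   0.03    0.3364  1.7983 -0.0102  1.3151  0.7662] 0.08549556685838483 1.4833
yaw now 154.0201649295372 shift mm [-149.0125 -273.0326   23.1004] down-axis [-0.0004  0.0002 -1.    ]
```

View pics/w1.png

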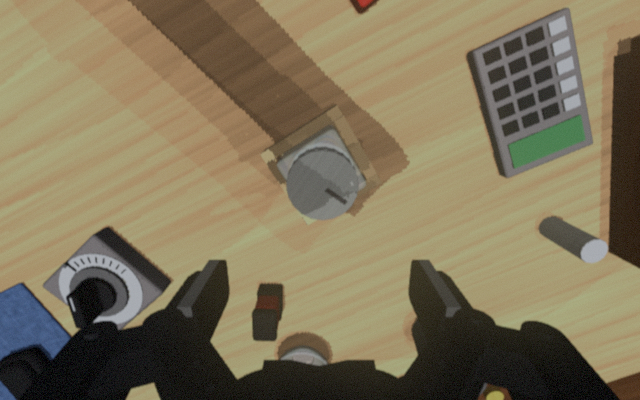

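The wrist view shows the cap centred at about (323,184) with its bar at (337,196). The stamp is at (267,310). Next I'll move over the knob.

Emit:
{"api": "drive_tool", "payload": {"targets": [[0,0,0,-14.9,-27.3,2,-1],[0,0,0,-14.9,-27.3,2,-1],[0,0,0,-14.9,-27.3,2,-1],[0,0,0,-14.9,-27.3,2,-1],[0,0,0,-14.9,-27.3,2,-1],[0,0,0,-14.9,-27.3,2,-1],[0,0,0,-14.9,-27.3,2,-1],[0,0,0,-14.9,-27.3,2,-1],[0,0,0,-14.9,-27.3,2,-1],[0,0,0,-14.9,-27.3,2,-1],[0,0,0,0,0,0,-1],[0,0,0,0,0,0,-1]]}}

```text
time_s: 2.53
tool_pos: [0.4606, -0.175, 0.233]
eef_rot: [-0.706, -3.061, 0.001]
wrist_force: [0.4, 1.8, -0.3]
opening: 0.0854
```

Run:
```python
from h import *
s,im=save("wrist","w2.png"); print(s["tool_pos"],s["joint_positions"],s["time_s"],proj("wrist",[.46,-.175,.068],s))
c=cv2.resize(im[90:290,200:440,::-1],None,fx=3,fy=3,interpolation=cv2.INTER_CUBIC); cv2.imwrite("pics/w2z.png",np.clip(c*1.6,0,255).astype(np.uint8))
```

```text
[ 0.4606 -0.175   0.233 ] [-0.3176  0.1144  0.6727  1.7791 -0.0738  1.2742  1.4911] 2.5333 [318.9194 186.7856]
```

View pics/w2z.png

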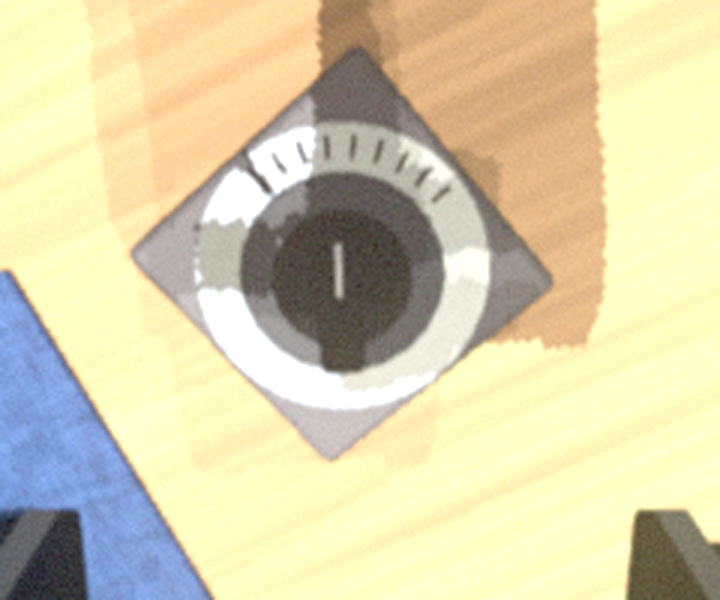

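Zoomed pixels: the pointer runs from (338,243) to (340,298), and the long zero tick from (247,150) to (267,190). The box corners are (357,47), (132,255), (332,460) and (552,283).

Run:
```python
from h import *
s=state(); s["time_s"]
w=lambda u,v,z: plane("wrist",(200+u/3,90+v/3),z,s)
C=[w(357,47,.03),w(132,255,.03),w(332,460,.03),w(552,283,.03)]
c=np.mean(C,0);print(C,c)
disc=w(343,275,.045);print("disc c",disc)
p1,p2=w(338,243,.075),w(340,298,.075);print("ptr",p1,p2)
be=w(342,370,.06);print("barend",be)
t1,t2=w(247,150,.032),w(267,190,.032);
ang=lambda a:np.degrees(np.arctan2(a[1],a[0]))
print("tick heading",ang(t1-c),ang(t1-t2),"ptr",ang(p1-p2))
for z in(.068,):print("top",plane("top",(388,207),z))
# wrist1 cap
s1=dict(tool_pos=[.4462,.134,.2533],eef_rot=[-.711,-3.06,0])
print("cap",plane("wrist",(323,184),.106,s1))
print("cap bar",ang(plane("wrist",(327,189),.106,s1)-plane("wrist",(346,203),.106,s1)))
```

```text
[array([ 0.3952, -0.1418,  0.03  ]), array([ 0.4238, -0.2436,  0.03  ]), array([ 0.5256, -0.2154,  0.03  ]), array([ 0.4975, -0.1145,  0.03  ])] [ 0.4605 -0.1788  0.03  ]
disc c [ 0.4592 -0.178   0.045 ]
ptr [ 0.4427 -0.1712  0.075 ] [ 0.4584 -0.1782  0.075 ]
barend [ 0.4848 -0.1907  0.06  ]
tick heading -168.05520325306395 179.31056773398115 ptr 155.8743497911925
top [ 0.4571 -0.1783  0.068 ]
cap [0.4406 0.1406 0.106 ]
cap bar -153.43986386688485
```

Emit:
{"api": "drive_tool", "payload": {"targets": [[0,0,-2.5,-1,-3.4,0,-1],[0,0,0,0,0,25,-1],[0,0,0,0,0,30,-1],[0,0,0,0,0,30,-1],[0,0,0,0,0,30,-1],[0,0,0,0,0,20,-1],[0,0,0,0,0,15,-1],[0,0,0,0,0,11,-1],[0,0,0,0,0,0,-1],[0,0,0,0,0,0,-1]]}}

```text
time_s: 3.42
tool_pos: [0.4603, -0.1769, 0.0723]
eef_rot: [-0.634, -3.076, -0.0]
wrist_force: [1.0, -0.0, 1.1]
opening: 0.0855
```

Run:
```python
from h import *
plan([.46,-.1785,.072]); s,_=save("wrist","w3.png");print(s["tool_pos"],s["wrist_force"],s["wrist_torque"])
```

```text
yaw now 156.72095121693437 shift mm [-0.3982 -1.5748  0.3033] down-axis [-0.0007  0.0005 -1.    ]
[ 0.4603 -0.1769  0.0723] [ 1.0284 -0.0046  1.0737] [ 0.0206 -0.0425 -0.0363]
```

View pics/w3.png

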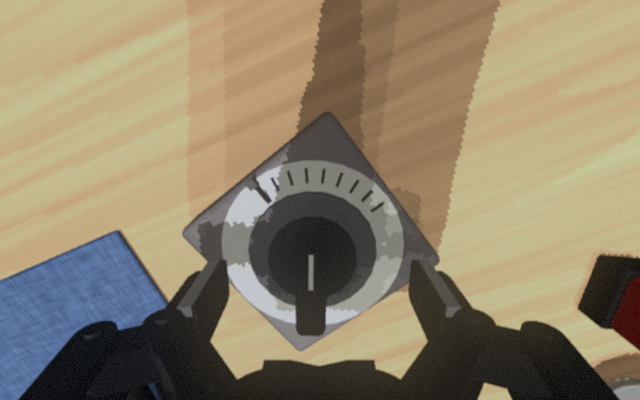

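The bar is centred between the jaws, about 2 mm to the left (column 311 against 318). I'll shift and grip gently.

Emit:
{"api": "drive_tool", "payload": {"targets": [[0,0,0,0,-2.2,0,-1],[0,0,0,0,0,0,1],[0,0,0,0,0,0,1],[0,0,0,0,0,0,1],[0,0,0,0,0,0,1],[0,0,0,0,0,0,1],[0,0,0,0,0,0,1],[0,0,0,0,0,0,1],[0,0,0,0,0,0,1],[0,0,0,0,0,0,1]], "force": 30}}

```text
time_s: 4.3
tool_pos: [0.4591, -0.1803, 0.0724]
eef_rot: [-0.637, -3.076, 0.0]
wrist_force: [-1.2, -0.1, 4.2]
opening: 0.0135
```

Run:
```python
from h import *
s=state();plan([.46,-.1785,.072]); print(s["opening"],s["wrist_force"],s["wrist_torque"])
```

```text
yaw now 156.6112699025436 shift mm [-0.1418  1.9808  0.4474] down-axis [-0.     -0.0001 -1.    ]
0.013542440334536908 [-1.1842 -0.0752  4.2343] [-0.0514  0.3872  0.0668]
```

Emit:
{"api": "drive_tool", "payload": {"targets": [[0,0,-5,0,0,0,1],[0,0,-5,0,0,0,1],[0,0,-5,0,0,0,1],[0,0,-5,0,0,0,1],[0,0,-5,0,0,0,1],[0,0,-5,0,0,0,1],[0,0,0,0,0,0,1],[0,0,0,0,0,0,1]]}}

```text
time_s: 4.97
tool_pos: [0.4588, -0.1816, 0.0725]
eef_rot: [-0.177, 3.137, -0.002]
wrist_force: [-2.0, -4.5, 3.1]
opening: 0.0132
```

Run:
```python
from h import *
s=state();plan([.46,-.1785,.072]); print(s["opening"],s["wrist_force"],s["wrist_torque"])
save("wrist","w4.png")
```

```text
yaw now -173.5252823257601 shift mm [-1.5085  2.9339  0.4488] down-axis [ 0.0002 -0.0015 -1.    ]
0.013212898474736617 [-2.0322 -4.4711  3.1022] [-1.0976  0.4404  0.0683]
```

View pics/w4.png

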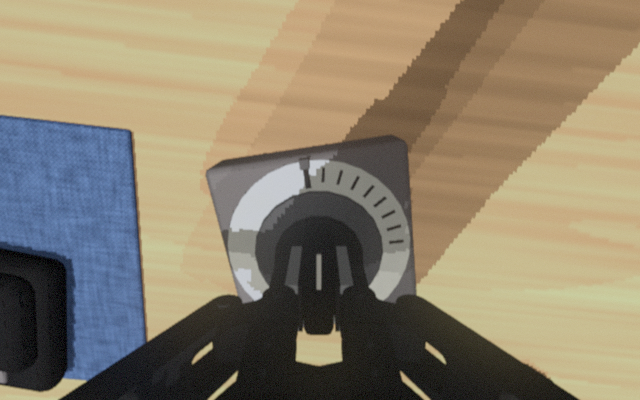

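The pointer at (319,270) is about 8° short of the long tick at (306,175). I'll turn on to the stop.

Emit:
{"api": "drive_tool", "payload": {"targets": [[0,0,-3,0,0,0,1],[0,0,-3,0,0,0,1],[0,0,-2,0,0,0,1],[0,0,-2,0,0,0,1],[0,0,0,0,0,0,1],[0,0,0,0,0,0,1],[0,0,0,0,0,0,1]]}}

```text
time_s: 5.6
tool_pos: [0.4589, -0.182, 0.0725]
eef_rot: [-0.446, 3.109, -0.003]
wrist_force: [-1.8, -6.3, 2.0]
opening: 0.0134
```

Run:
```python
from h import *
s=state();plan([.46,-.1785,.072]); print(s["opening"],s["wrist_force"],s["wrist_torque"])
save("wrist","w5.png")
```

```text
yaw now -163.65877822358775 shift mm [-2.0404  3.0623  0.4679] down-axis [ 0.0005 -0.0018 -1.    ]
0.013406127211871292 [-1.8437 -6.3198  2.0436] [-1.2327  0.2189 -0.6441]
```

View pics/w5.png

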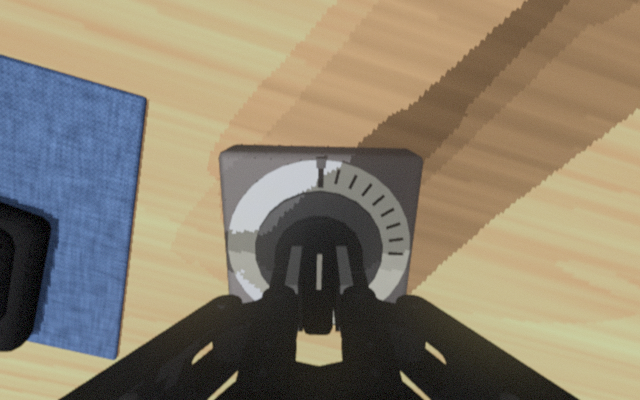

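The torque jumped to −0.64 N m and the pointer is in line with the long tick, so the knob is at its stop. I'll release it, rise, and wind the wrist back.

Emit:
{"api": "drive_tool", "payload": {"targets": [[0,0,0,0,0,0,-1],[0,0,0,0,0,0,-1],[0,0,0,0,0,0,-1],[0,0,0,0,0,0,-1],[0,0,0,0,0,-15,-1],[0,0,0,0,0,-20,-1],[0,0,7,0,0,-20,-1],[0,0,7,0,0,-20,-1],[0,0,7,0,0,-20,-1],[0,0,7,0,0,-20,-1],[0,0,7,0,0,-20,-1],[0,0,7,0,0,-20,-1],[0,0,7,0,0,-15,-1],[0,0,7,0,0,0,-1],[0,0,7,0,0,0,-1],[0,0,7,0,0,0,-1],[0,0,7,0,0,0,-1],[0,0,7,0,0,0,-1],[0,0,5,0,0,0,-1],[0,0,0,0,0,0,-1]]}}

```text
time_s: 7.32
tool_pos: [0.4591, -0.1797, 0.2422]
eef_rot: [-1.86, -2.532, -0.0]
wrist_force: [-0.2, -0.2, 0.6]
opening: 0.0852
```

Run:
```python
from h import *
s,im=save("wrist","w6.png");plan([.4435,.1395,.24]); print(s["opening"],s["joint_positions"],s["wrist_force"],s["time_s"])
save("top","t6.png")
a=cv2.imread("pics/t6.png")[165:250,235:435]
cv2.imwrite("pics/t6z.png",np.clip(cv2.resize(a,None,fx=4,fy=4,interpolation=cv2.INTER_CUBIC)*1.4,0,255))
```

```text
yaw now 107.73162498224886 shift mm [308.8321  82.3287   2.2935] down-axis [-0.0002  0.0002 -1.    ]
0.0852470367466553 [-0.3149  0.1078  0.6795  1.7644 -0.0706  1.2941  0.6846] [-0.1924 -0.2049  0.5765] 7.3167[ WARN:0@2.904] global loadsave.cpp:1063 imwrite_ Unsupported depth image for selected encoder is fallbacked to CV_8U.
```

View pics/w6.png

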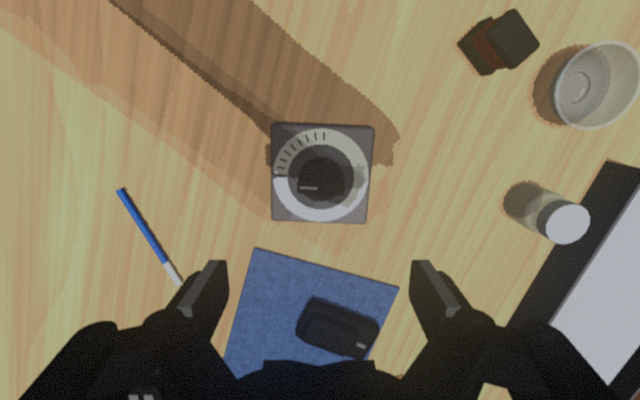

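View pics/t6z.png

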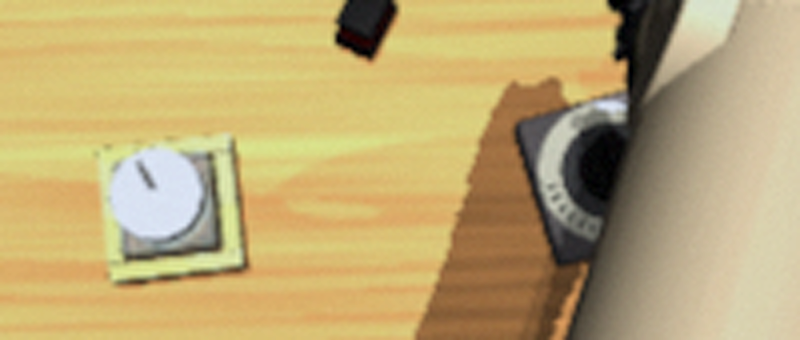

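The pointer at (300–317,188) now lies near the long tick at (280,176). I'll check the angle numerically.

Run:
```python
from h import *
im=cv2.imread("pics/w6.png"); z=cv2.resize(im[110:240,250:390],None,fx=4.5,fy=4.5,interpolation=cv2.INTER_CUBIC)
cv2.imwrite("pics/w6z.png",np.clip(z.astype(float)*1.6,0,255).astype(np.uint8))
```

```text
(no output)
```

View pics/w6z.png

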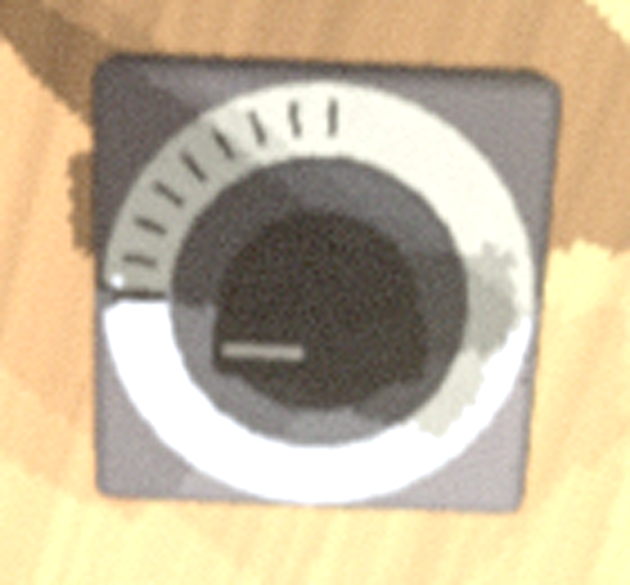

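The pointer (222,350)–(303,353) and the zero tick (117,294)–(168,298) are parallel to within about 2°. On to the cap.

Emit:
{"api": "drive_tool", "payload": {"targets": [[0,0,0,25.7,6.9,0,-1],[0,0,0,25.7,6.9,0,-1],[0,0,0,25.7,6.9,0,-1],[0,0,0,25.7,6.9,0,-1],[0,0,0,25.7,6.9,0,-1],[0,0,0,25.7,6.9,0,-1],[0,0,0,25.7,6.9,0,-1],[0,0,0,25.7,6.9,0,-1],[0,0,0,25.7,6.9,0,-1],[0,0,0,25.7,6.9,0,-1],[0,0,0,25.7,6.9,0,-1],[0,0,0,25.7,6.9,0,-1],[0,0,0,0,0,0,-1],[0,0,0,0,0,0,-1]]}}

```text
time_s: 8.58
tool_pos: [0.4443, 0.1405, 0.242]
eef_rot: [-1.847, -2.541, 0.001]
wrist_force: [-0.6, -0.8, 0.2]
opening: 0.0849
```

Run:
```python
from h import *
s,im=save("wrist","w7.png");plan([.4435,.1395,.24]);print(s["joint_positions"])
z=cv2.resize(im[80:260,230:410,::-1],None,fx=3.3,fy=3.3,interpolation=cv2.INTER_CUBIC); cv2.imwrite("pics/w7z.png",np.clip(z.astype(float)*1.5,0,255).astype(np.uint8))
```

```text
yaw now 107.8076416082097 shift mm [ 0.8134 -0.884   2.1408] down-axis [-0.0003 -0.0006 -1.    ]
[-0.7009  0.0378  0.3374  1.816  -0.0129  1.2905 -0.0464]
```

View pics/w7z.png

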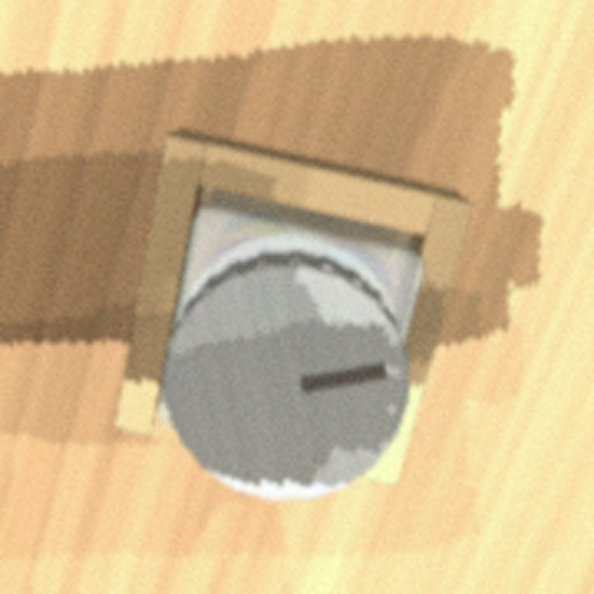

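The cap's top circle in the zoom spans columns 163–408 and rows 256–500, so its centre is about (286,378).

Run:
```python
from h import *
s=state(); p=plane("wrist",(230+286/3.3,80+378/3.3),.106,s);print(p)
l,r=plane("wrist",(230+163/3.3,194.5),.106,s),plane("wrist",(230+408/3.3,194.5),.106,s);print(np.linalg.norm(l-r))
plan([p[0],p[1],.092])
# refine scene
im=cv2.imread("pics/scene0.png")[185:255,350:435]
print("scene", plane("scene",(350+600/4.7,185+108/4.7),.106),"top",plane("top",(240+(560-400)/4.7,175+180/4.7),.106))
```

```text
[0.4418 0.1391 0.106 ]
0.06339636303334135
yaw now 107.8076416082097 shift mm [  1.0048  -2.5078 150.1415] down-axis [-0.0003 -0.0006 -1.    ]
scene [0.3299 0.3056 0.106 ] top [0.4416 0.1377 0.106 ]
```

Emit:
{"api": "drive_tool", "payload": {"targets": [[0,0,0,0.8,-2.5,0,-1],[0,0,0,0,0,25,-1],[0,0,0,0,0,25,-1],[0,0,0,0,0,25,-1],[0,0,0,0,0,15,-1],[0,0,0,0,0,10,-1],[0,0,0,0,0,10,-1],[0,0,0,0,0,10,-1],[0,0,0,0,0,10,-1],[0,0,0,0,0,10,-1],[0,0,0,0,0,10,-1],[0,0,0,0,0,0,-1],[0,0,0,0,0,0,-1]]}}

```text
time_s: 9.72
tool_pos: [0.4418, 0.1388, 0.0918]
eef_rot: [-1.855, -2.535, 0.002]
wrist_force: [0.1, 0.9, -0.1]
opening: 0.0853
```

Run:
```python
from h import *
s,im=save("wrist","w8.png");plan([.4418,.1388,.092]);print(s["wrist_force"],s["wrist_torque"])
save("scene","s8.png"); a=cv2.imread("pics/s8.png")[130:280,300:500]
cv2.imwrite("pics/s8z.png",np.clip(cv2.resize(a,None,fx=4,fy=4,interpolation=cv2.INTER_CUBIC).astype(float)*1.4,0,255).astype(np.uint8))
```

```text
yaw now 107.61587719152406 shift mm [ 0.0251 -0.3447  0.3192] down-axis [-0.0002 -0.0002 -1.    ]
[ 0.1367  0.9075 -0.0547] [ 0.0265 -0.0154 -0.0323]
```

View pics/w8.png

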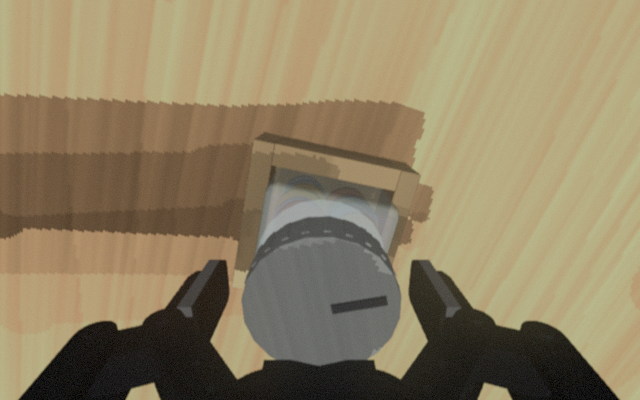

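View pics/s8z.png

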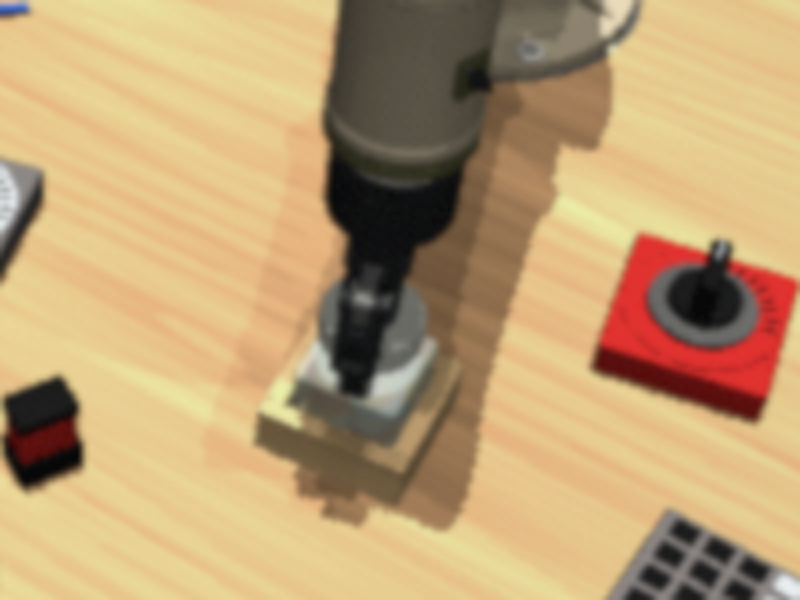

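The cap spans columns 243–401, centred between the jaws within 1 mm, and the fingertips reach down beside it. I'll close.

Emit:
{"api": "drive_tool", "payload": {"targets": [[0,0,0,0,0.5,0,-1],[0,0,0,0,0,0,1],[0,0,0,0,0,0,1],[0,0,0,0,0,0,1],[0,0,0,0,0,0,1],[0,0,0,0,0,0,1],[0,0,0,0,0,0,1],[0,0,0,0,0,0,1]], "force": 80}}

```text
time_s: 10.48
tool_pos: [0.4428, 0.1392, 0.093]
eef_rot: [1.855, 2.535, 0.001]
wrist_force: [-2.5, -0.3, 6.3]
opening: 0.0624
```

Run:
```python
from h import *
s,im=save("wrist","w9.png");plan([.4418,.1388,.092]);print(s["opening"],s["wrist_force"],s["wrist_torque"])
```

```text
yaw now 107.62140759609392 shift mm [-0.0724 -1.0846  0.9868] down-axis [ 0.0006  0.0005 -1.    ]
0.06241595685395383 [-2.4514 -0.3497  6.2938] [-0.1824  0.4613  0.0145]
```

View pics/w9.png

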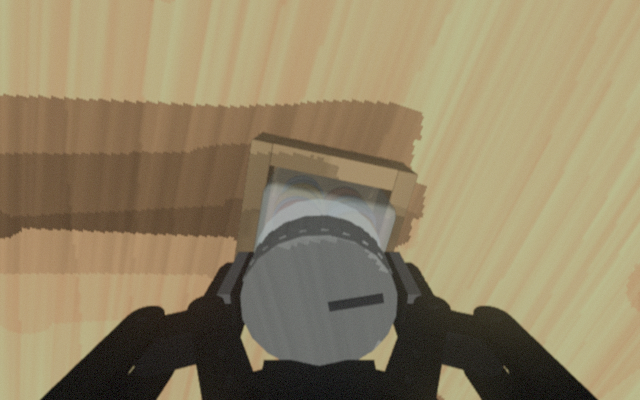

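Emit:
{"api": "drive_tool", "payload": {"targets": [[0,0,-4,0,0,0,1],[0,0,-4,0,0,0,1],[0,0,-4,0,0,0,1],[0,0,-4,0,0,0,1],[0,0,-4,0,0,0,1],[0,0,0,0,0,0,1]]}}

```text
time_s: 11.03
tool_pos: [0.4432, 0.1394, 0.0932]
eef_rot: [1.38, 2.821, 0.002]
wrist_force: [-0.4, 0.1, 5.3]
opening: 0.0625
```

Run:
```python
from h import *
s,im=save("wrist","w10.png");plan([.4418,.1388,.092]);print(s["opening"],s["wrist_force"],s["wrist_torque"],s["tool_pos"])
```

```text
yaw now 127.69302817051441 shift mm [ 0.4164 -1.4585  1.1796] down-axis [ 0.0015  0.0009 -1.    ]
0.06246134367866416 [-0.4397  0.1443  5.3012] [-0.0876  0.3194  0.0435] [0.4432 0.1394 0.0932]
```

View pics/w10.png

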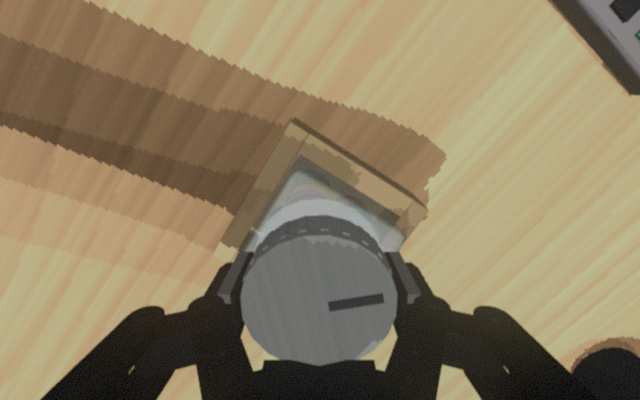

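The cap turns with the gripper: its bar is unmoved in view while the holder turned. I'll continue to about 71°.

Emit:
{"api": "drive_tool", "payload": {"targets": [[0,0,-5,0,0,0,1],[0,0,-5,0,0,0,1],[0,0,-5,0,0,0,1],[0,0,-5,0,0,0,1],[0,0,-5,0,0,0,1],[0,0,-5,0,0,0,1],[0,0,-5,0,0,0,1],[0,0,-5,0,0,0,1],[0,0,-5,0,0,0,1],[0,0,-6,0,0,0,1],[0,0,0,0,0,0,1],[0,0,0,0,0,0,1]]}}

```text
time_s: 12.08
tool_pos: [0.4431, 0.1392, 0.0931]
eef_rot: [0.037, 3.14, 0.001]
wrist_force: [-1.5, -0.4, 6.4]
opening: 0.0627
```

Run:
```python
from h import *
s,im=save("wrist","w11.png");plan([.4418,.1388,.092]);print(s["opening"],s["wrist_force"],s["wrist_torque"],s["tool_pos"],s["joint_positions"])
```

```text
yaw now 178.623357797286 shift mm [ 1.3064 -0.4151  1.1181] down-axis [ 0.0013  0.0006 -1.    ]
0.06271181839888498 [-1.4696 -0.4007  6.3538] [-0.1107  0.3048  0.0153] [0.4431 0.1392 0.0931] [-0.5467  0.192   0.1919  2.0055 -0.045   0.9466  1.2154]
```

View pics/w11.png

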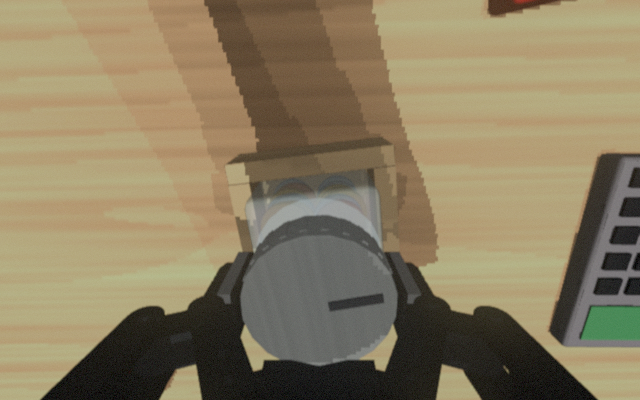

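Emit:
{"api": "drive_tool", "payload": {"targets": [[0,0,0,0,0,-1,1],[0,0,0,0,0,-1,1],[0,0,0,0,0,-1,1],[0,0,0,0,0,-1,1],[0,0,0,0,0,-1,1],[0,0,0,0,0,0,1]]}}

```text
time_s: 12.63
tool_pos: [0.4423, 0.139, 0.0972]
eef_rot: [-0.038, -3.141, 0.0]
wrist_force: [-0.1, 0.2, -0.7]
opening: 0.0625
```

Run:
```python
from h import *
s,im=save("wrist","w12.png");print(s["opening"],s["wrist_force"],s["wrist_torque"],s["tool_pos"])
save("scene","s12.png"); a=cv2.imread("pics/s12.png")[170:270,330:460]
cv2.imwrite("pics/s12z.png",np.clip(cv2.resize(a,None,fx=6,fy=6,interpolation=cv2.INTER_CUBIC).astype(float)*1.4,0,255).astype(np.uint8))
```

```text
0.06254381144358885 [-0.1155  0.1698 -0.7147] [ 0.0183 -0.0112  0.0146] [0.4423 0.139  0.0972]
```

View pics/w12.png

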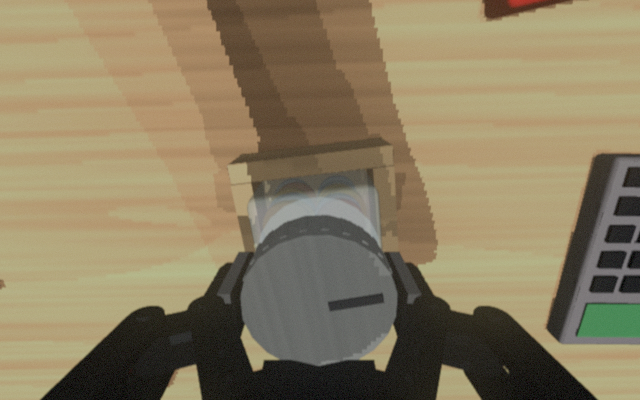

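View pics/s12z.png

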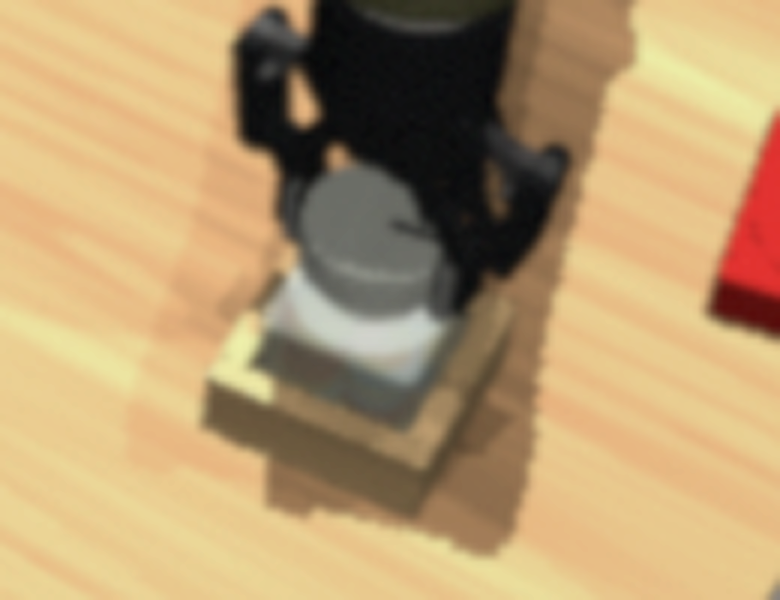

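The wrist carries only about 0.7 N, roughly the cap's weight, so the threads have let go and the jar stays seated. I'll lift on.

Emit:
{"api": "drive_tool", "payload": {"targets": [[0,0,0,0,0,-2,1],[0,0,0,0,0,-2,1],[0,0,0,0,0,0,1]]}}

```text
time_s: 12.98
tool_pos: [0.4427, 0.1391, 0.1017]
eef_rot: [0.038, 3.141, 0.0]
wrist_force: [-0.1, -0.1, -0.4]
opening: 0.0625
```

Emit:
{"api": "drive_tool", "payload": {"targets": [[0,0,0,0,0,-2,1],[0,0,0,0,0,-2,1],[0,0,0,0,0,-2,1],[0,0,0,0,0,-2,1],[0,0,0,0,0,-3,1],[0,0,0,0,0,-3,1],[0,0,0,0,0,-3,1],[0,0,0,0,0,-3,1],[0,0,0,0,0,-3,1],[0,0,0,0,0,-3,1],[0,0,0,0,0,0,1],[0,0,0,0,0,0,1],[0,0,0,0,0,0,1],[0,0,0,0,0,0,1]]}}

```text
time_s: 14.15
tool_pos: [0.4424, 0.139, 0.1271]
eef_rot: [-0.038, -3.141, 0.0]
wrist_force: [0.2, 0.5, -0.4]
opening: 0.0626
```

Run:
```python
from h import *
s,im=save("wrist","w13.png");print(s["opening"],s["wrist_force"],s["wrist_torque"],s["tool_pos"],s["time_s"])
save("top","t13.png");save("scene","s13.png"); a=cv2.imread("pics/s13.png")[160:260,330:460]
cv2.imwrite("pics/s13z.png",np.clip(cv2.resize(a,None,fx=6,fy=6,interpolation=cv2.INTER_CUBIC).astype(float)*1.4,0,255).astype(np.uint8))
```

```text
0.06258029001570144 [ 0.2196  0.5223 -0.3959] [-0.0397 -0.0606 -0.0446] [0.4424 0.139  0.1271] 14.15
```

View pics/w13.png

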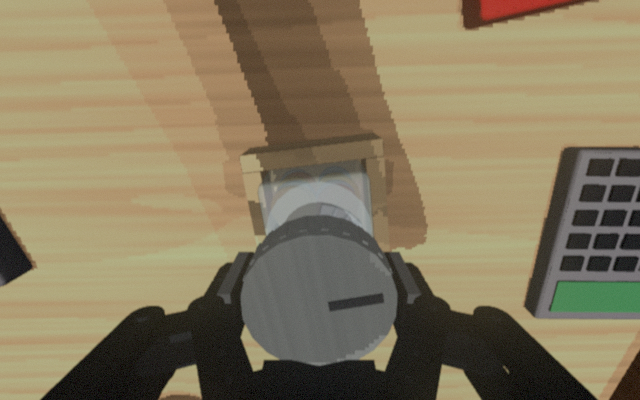

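View pics/s13z.png

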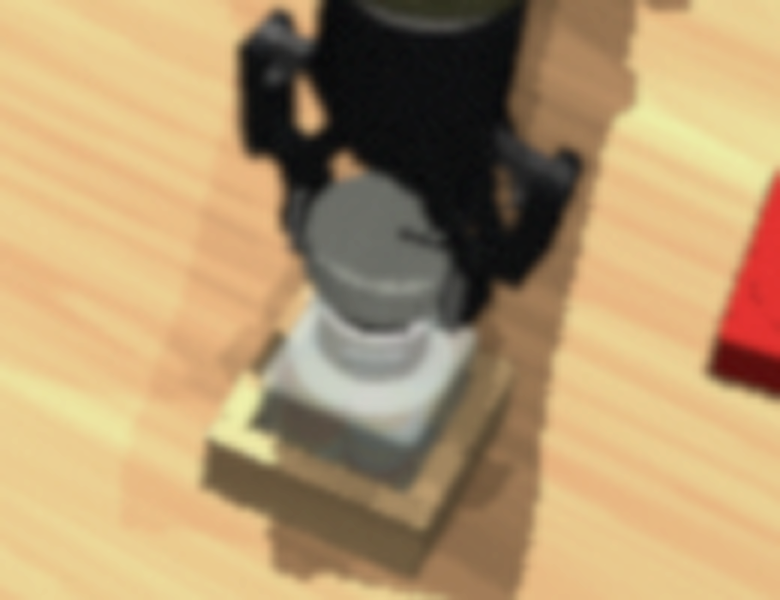

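View pics/s13.png

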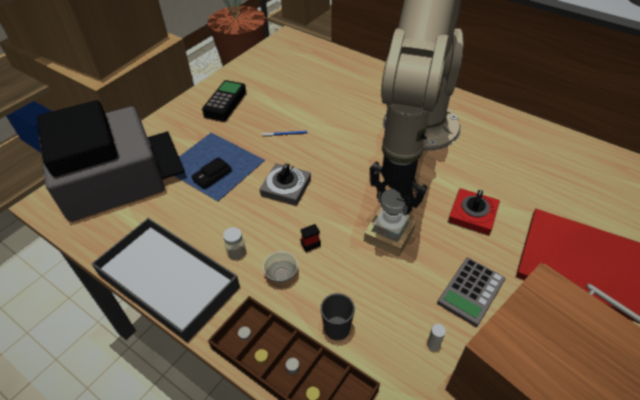

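The cap is held level about 3 cm up, the bare neck shows beneath it, and the jar is seated in its holder. Everything else is where it was, so I'm handing in.

Run:
```python
from h import *
print(finish_job())
```

```text
the job is handed in; nothing more can be done
None
```

I turned the tally knob back to its zero stop, then unscrewed the jar's cap about 71° counter-clockwise and lifted it straight up. I handed in at about 14 s with the cap still in the gripper; `finish_job()` gives no verdict.

- **Knob:** The wrist torque jumped to −0.64 N m at the stop. After I let go, the pointer lay within about 2° of the zero tick by eye.
- **Cap:** It is held at 62.6 mm opening with an 80 N grip and the tool upright. Its centre is about 30 mm above the jar's mouth, worked out from the tool height and not measured directly.
- **Jar:** The last scene picture shows the bare neck under the cap and the jar seated in its holder. During the lift the wrist carried only about 0.5 N, roughly the cap's own weight.
- **Other things on the desk:** None of the bystanders looks moved in the last scene picture.

No check failed. The camera views disagreed by a few mm on where the knob and cap stood (about 1 cm for the knob in the first scene view), so I relied on the wrist view for both grasps.

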